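# Put the shoe polisher on charge

### The job

Put the cordless shoe polisher on charge. First flip the dock's toggle switch off, then draw the polisher out of the bottom tier by its tail, lay it flat on the open table and let go of it; take it again by the neck and lower it, without dropping it, flat into the switched-off dock with its tail between the cheeks, let go, and only then flip the toggle on. Leave the brushes, tin, scraper and applicator where they are.

Things in the scene. Friction and masses are not known exactly. Their poses are not given: they have to be found in the camera images.
- tiers: Three fixed stacking tiers of grey plastic, 220 mm wide (y), 185 mm high, on the left or right half of the table, the dock on the other; the table between is clear. Origin: on the table under the middle of the bottom tier's centre bay; the open front is -x, roughly towards the robot. The middle tier's underside is 85 mm up, its front edge at x = +12 mm; the top tier: 160 mm up, from x = +30 mm.
- bay_front (a point): Middle of the front edge of the bottom tier's floor, at x = -45 mm in the tiers' frame, on the 6 mm high floor's top; no lip. Axes as the tiers'. The floor ends at x = +125 mm of the tiers. The centre bay lies between two dividers, 62 mm apart inside (y = +-31 mm), 45 mm high, from x = -20 mm of the tiers to the back.
- handset_neck (a point): Neck (middle) grip point of the loose cordless shoe polisher, a white stick 190 mm long, 0.18 to 0.29 kg, on its centre line, 17 mm above its flat underside. x: from tail to brush head; z up when flat. Handle: bar 40 mm wide, 34 high, x = -95 to +45 mm from here. Brush head: disc 50 mm across, 40 high, centred at x = +70 mm, bristles down.
- handset_tail (a point): Tail grip point of the polisher, 68 mm behind the neck point, same axes and height. At the start the polisher lies flat in the centre bay, head under the upper tiers, its last 42 to 58 mm standing out beyond the tier's floor, 6 mm above the table. In the bay only about 11 mm is free beside the neck, too little for fingers; in the dock only 6 mm beside the tail.
- dock: Fixed charging dock. Origin: on the table under the spot for the polisher's neck point; x along the docked polisher, tail to -x (roughly towards the robot). Base plate 110 mm wide, 6 thick, x = -178 to +112 mm; on it the neck point is 23 mm above the table. A black block 110 mm wide, 55 high, x = -176 to -101 mm closes the tail end; a 16 mm high lip at x = +106 mm stops the head.
- dock_cheeks (a point): Middle of the space between the dock's two black cheeks, at x = -70 mm in the dock's frame, on the base plate's top; axes as the dock's. The cheeks are 52 mm apart inside, 7 mm thick, rise to 50 mm above the table and run from x = -103 to -36 mm of the dock, either side of the docked tail. Beside the neck the dock is open.
- bat_pivot (a point): Pivot of the toggle's bat, in the middle of the dock's block at x = -140, y = 0 mm in the dock's frame, 53 mm above the table (2 mm below the block's top). Axes as the dock's.
- bat_tip (a point): Tip of the toggle's steel bat, a rod 8 mm thick with a 10 mm round end, 41 mm from the pivot.
- bat (a joint): Angle of the bat in rad: 0 leaning 0.42 rad from upright to the dock's +y side (ON, as at the start), 0.42 upright, 0.84 leaning 0.42 rad to the dock's -y side (OFF). It has a stop at either end. A snap action holds it at either side (2 to 4 N sideways at the tip to move it); pushed past upright it snaps over to the other stop by itself.
- brush1: Oval horsehair shoe brush 90 x 44 x 34 mm, lying in the middle tier: leave alone.
- brush2: The second brush of the pair, in the middle tier: leave alone.
- tin: Closed flat polish tin, 70 mm across, 24 mm high, on the table beyond the middle: leave alone. Origin at its underside.
- scraper: Flat orange plastic scraper, 115 mm long, in a side bay of the bottom tier: leave alone.
- applicator: White silicone applicator, 70 x 34 x 30 mm, on the top tier: leave alone.
Not all that is in view belongs to the job. What is meant by the part that bears handset_neck is not pink, and is the larger of those in its own colour.

How it is judged:
By the outcome, as a careful person would: the job done as asked, in the order asked, and still so for the second after the job is handed in, with the robot touching nothing.
It also fails if it takes over 72 s, if anything falls off the work surface, if the arm or the gripper's body presses on something with over 40 N, if the wrist force passes 120 N, or if a joint passes its speed limit or range.

### The arm

A 6-joint arm with a two-finger parallel gripper is mounted at the origin on the work surface. World frame = base frame: x ahead of the robot, y to its left, z up, the work surface at z = 0. Lengths are in m, angles in rad, forces in N, time in s.
With the tool pointing down it reaches from about 0.35 to 0.775 m from the base axis. Payload 5.5 kg.
Tool frame: the origin (TCP) lies at the very end of the fingers, on their centre line; the grasp point (between the pads) lies 19 mm behind it; z points along the fingers, y is the line along which they close (so a half turn about z gives the same grasp; the last joint's range is limited). The gripper opens to 85 mm and grips with 20 to 120 N. Pads are 22 mm wide; open, the fingers measure 114 mm over their backs; the gripper's body (76 mm by 85 mm) begins 54 mm behind the grasp point. The pads swing forward as they close: fully open they stand 13 mm farther back than shut.
Start: joints at [-1.269, 0.313, 0.046, 1.304, 0, 1.431], TCP at [0.246, -0.52, 0.231] pointing down, gripper open.
Joint ranges: [-2.76, 2.76], [-0.86, 1.69], [-1.03, 1.26], [-2.2, 2.34], [-1.47, 1.5], [-3.14, 3.14]. Speed limits (rad/s): [2.57, 2.57, 3.14, 3.14, 3.14, 3.14].

### API

Orientations are given as a unit quaternion [w, x, y, z].
In Python, from workcell import env, read_camera, get_calibration gives the robot as it stands.
- The arm moves only by the tool jog_arm, never from a script. Its argument "motion" is one flat list of numbers, 7 for each row, row after row: the shift along the tool's x, y, z as a fraction of full scale, then the turn, a rotation vector about the tool's x, y, z as a fraction of full scale, then the opening, from 0 (shut) to 1 (fully open). In form: [x, y, z, wx, wy, wz, grip, x, y, z, wx, wy, wz, grip, ...]. A call has 1 to 12 rows; each row is the pose to reach, as a shift and turn from the pose commanded when the call began, along the tool's axes at that moment; what a row does not reach only later rows make up. Full scale, the value 1, is 0.2 m for a shift and 90 degrees for a turn. A row lasts 1/8 s, in which the tool goes at most 62.5 mm and 10.7 degrees, less where a joint would pass 70% of its speed; a pose out of reach is approached as far as the arm can. A call with a number of a shift or a turn outside -1 to 1 is refused whole. A call with a gripper value outside its range is refused whole. The fingers move at their own pace and stop on an object; "newtons" is the grip in N (left out, the last holds). Time passes only in rows, so rows that repeat a pose let the fingers close. It gives the time, the measured TCP pose, the force, the opening and the grip force at its end, in the units of the state.
- env.get_state(): the state, without advancing time (a new reading comes with each control period).
- read_camera(name): name is "side" or "top" or "wrist"; returns the picture (480x640x3 uint8, red, green, blue); there is no depth.
- get_calibration(name): a dict with "fx", "fy", "cx", "cy" (pixels), "dist" ([k1, k2, p1, p2, k3] as OpenCV has them; the pictures are not rectified), "world_from_camera" (4x4, takes a point from camera to world coordinates). Camera axes: x right, y down, z forward; pixel columns grow to the right and rows downward; lengths in m; the calibration is good to about 2 mm. A picture is of the moment at which its call begins: read the wrist's pose just before it. get_calibration takes no time and is no camera call; for the wrist camera it gives the pose at the moment of the call.
- env.hand_in(): hands the job in; it is judged then, once.
The state is a dict: "clock": time; "joint_pos": joint angles; "qvel": joint speeds; "tau": joint torques, N m; "tcp_pos": TCP position; "orientation": TCP orientation; "wrist_force": force on the tool from outside, world axes, zero at the start; "ft_torque": the same for the moment, N m; "finger_gap": finger opening in m; "grip_force": force on a finger pad.
Only numpy, scipy, OpenCV 4.12 (cv2) and the standard library are available. Lean on these libraries where they do the work, as an engineer would, in place of code of your own. Each camera call takes 0.05 s, during which the arm holds its last target. There are 200 camera calls.

## Working session

There is one attempt and no reset: what is moved stays moved. The work goes in short steps, Python scripts to look and compute and a tool call to move; the robot and the scene stay as the last step left them, time stands still between calls to the robot, and variables do not carry over. Pictures are saved under pics/ and viewed, at most 10 in all, crops included, and the job is handed in when it is done.

Besides the shell and the picture viewer there is one more tool, called after "Emit:" as name(argument=value, ...), one argument or row to a line, values as JSON. jog_arm: Moves the arm, as the interface text tells. Shift numbers are shares of 0.2 m and turn numbers shares of 90 degrees, none past 1 either way. Its arguments: {"type":"object","properties":{"motion":{"type":"array","items":{"type":"number"}},"newtons":{"type":"number"}},"required":["motion"]}

```bash
mkdir -p pics; ls; cat > h.py <<'E'
import numpy as np, cv2
from workcell import env, read_camera, get_calibration
def snap(n,f):
    c=get_calibration(n); im=read_camera(n); cv2.imwrite(f'pics/{f}.png',im[:,:,::-1]); np.save(f'pics/{f}.npy',c,allow_pickle=True); return im,c
def ray(c,uv):
    K=np.array([[c['fx'],0,c['cx']],[0,c['fy'],c['cy']],[0,0,1]])
    p=cv2.undistortPoints(np.array(uv,float).reshape(-1,1,2),K,np.array(c['dist'],float))[:,0]
    T=np.array(c['world_from_camera']); d=np.c_[p,np.ones(len(p))]@T[:3,:3].T
    return T[:3,3],d
def onz(c,uv,z):
    o,d=ray(c,uv); return o+d*((z-o[2])/d[:,2])[:,None]
def proj(c,P):
    K=np.array([[c['fx'],0,c['cx']],[0,c['fy'],c['cy']],[0,0,1]])
    T=np.linalg.inv(np.array(c['world_from_camera'])); r,_=cv2.Rodrigues(T[:3,:3])
    return cv2.projectPoints(np.array(P,float).reshape(-1,1,3),r,T[:3,3],K,np.array(c['dist'],float))[0][:,0]
def load(f): return cv2.imread(f'pics/{f}.png')[:,:,::-1], np.load(f'pics/{f}.npy',allow_pickle=True).item()
E
python3 - <<'E'
from h import *
for n in ('top','side'):
    im,c=snap(n,n+'0'); print(n,np.round(c['world_from_camera'],3).tolist(),c['fx'])
print(env.get_state())
E
```

```text
pics
top [[-0.03, -0.979, 0.2, 0.267], [-1.0, 0.028, -0.013, -0.013], [0.007, -0.201, -0.98, 1.198], [0.0, 0.0, 0.0, 1.0]] 540.4734165547875
side [[0.991, -0.073, 0.113, 0.347], [-0.134, -0.633, 0.763, -0.842], [0.016, -0.771, -0.637, 0.783], [0.0, 0.0, 0.0, 1.0]] 521.5101067458421
{'clock': 0.1, 'joint_pos': array([-1.26858820e+00,  3.13900455e-01,  4.50868286e-02,  1.30360605e+00,
        2.34124522e-05,  1.43119529e+00]), 'qvel': array([-0.00118232,  0.0013073 ,  0.00410977,  0.00113843, -0.00143642,
       -0.0002449 ]), 'tau': array([ 3.39173952e-03, -4.81725526e+01,  2.99243635e+01,  1.27434562e-02,
       -8.22960124e-05,  1.89865595e-06]), 'tcp_pos': array([ 0.24571505, -0.51934663,  0.23050983]), 'orientation': array([-8.09945279e-04,  9.75699324e-01,  2.19112234e-01, -5.42518843e-05]), 'wrist_force': array([ 0.38472632,  0.79210453, -0.37177378]), 'ft_torque': array([-0.00967067, -0.00740512, -0.01994385]), 'grip_force': 0.0, 'finger_gap': 0.08548852454243833}
```

View pics/top0.png

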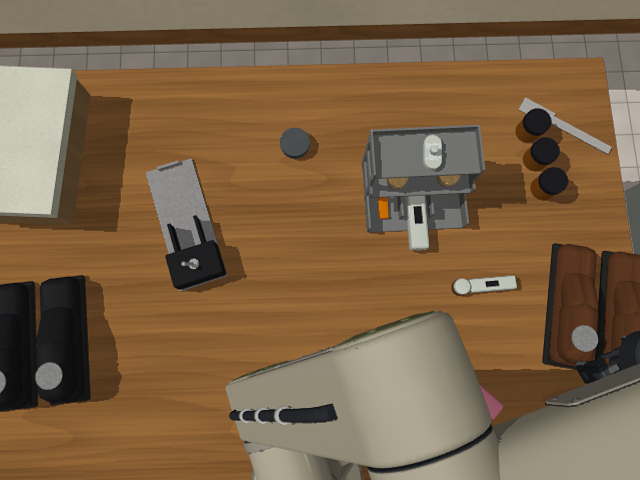

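View pics/side0.png

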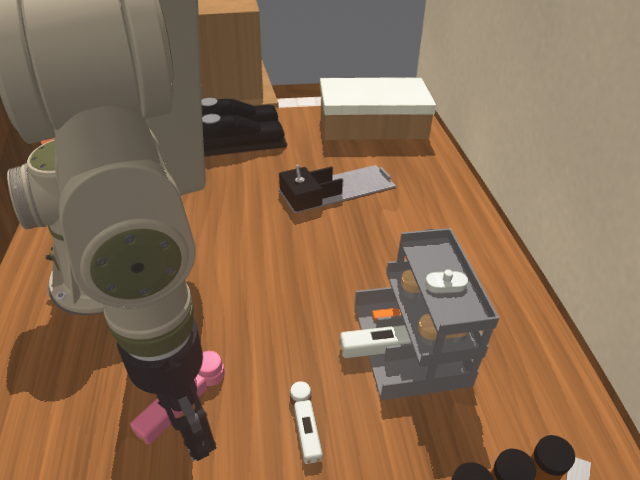

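Two views. Candidates for the polisher are: the white stick in the bay (top 418,225), a white stick on the table (top 485,285) and a pink one (side 180,395). The one in the bay fits: it is white, the larger of the two whites, and its tail stands out of the bottom tier. The dock is at left (top 190,225) with its bat at (192,264). I'll confirm with an enlarged crop and measure.

```bash
python3 - <<'E'
from h import *
im,c=load('top0')
a=cv2.resize(im[120:310,360:530],None,fx=3,fy=3,interpolation=cv2.INTER_CUBIC)
b=cv2.resize(im[150:300,140:232],None,fx=3,fy=3,interpolation=cv2.INTER_CUBIC)
o=np.zeros((570,510+276,3),np.uint8);o[:,:510]=a;o[:450,510:]=b
cv2.imwrite('pics/crop0.png',o[:,:,::-1])
hsv=cv2.cvtColor(im,cv2.COLOR_RGB2HSV)
m=((hsv[...,1]<40)&(hsv[...,2]>185)).astype(np.uint8)
n,l,s,ce=cv2.connectedComponentsWithStats(m)
for i in range(1,n):
    x,y,w,h,A=s[i]
    if A>60 and 140<x<540 and 100<y<310: 
        r=cv2.minAreaRect(np.argwhere(l==i)[:,::-1].astype(np.float32)); bx=cv2.boxPoints(r)
        print(s[i],np.round(onz(c,bx,.040),4).tolist())
m=((hsv[...,2]<45)).astype(np.uint8)
n,l,s,ce=cv2.connectedComponentsWithStats(m)
for i in range(1,n):
    x,y,w,h,A=s[i]
    if A>100 and 140<x<240 and 150<y<300:
        r=cv2.minAreaRect(np.argwhere(l==i)[:,::-1].astype(np.float32));bx=cv2.boxPoints(r); print('blk',s[i],bx.tolist(),np.round(onz(c,bx,.055),4).tolist())
E
```

```text
[425 136  16  32 394] [[0.7392, -0.2896, 0.04], [0.7383, -0.3239, 0.04], [0.6642, -0.3182, 0.04], [0.6651, -0.2843, 0.04]]
[409 204  19  43 472] [[0.5771, -0.2405, 0.04], [0.5794, -0.2745, 0.04], [0.4857, -0.2762, 0.04], [0.4835, -0.2426, 0.04]]
[470 277  46  15 370] [[0.4071, -0.3631, 0.04], [0.4144, -0.46, 0.04], [0.39, -0.46, 0.04], [0.3827, -0.3635, 0.04]]
[455 279  14  15 155] [[0.4022, -0.3257, 0.04], [0.414, -0.3518, 0.04], [0.3868, -0.3628, 0.04], [0.3751, -0.3368, 0.04]]
blk [ 166  216   60   73 2131] [[155.61619567871094, 227.50270080566406], [207.1243133544922, 211.65403747558594], [226.49729919433594, 274.6162109375], [174.9891815185547, 290.46490478515625]] [[0.5387, 0.3128, 0.055], [0.571, 0.2018, 0.055], [0.4314, 0.1593, 0.055], [0.4008, 0.268, 0.055]]
```

View pics/crop0.png

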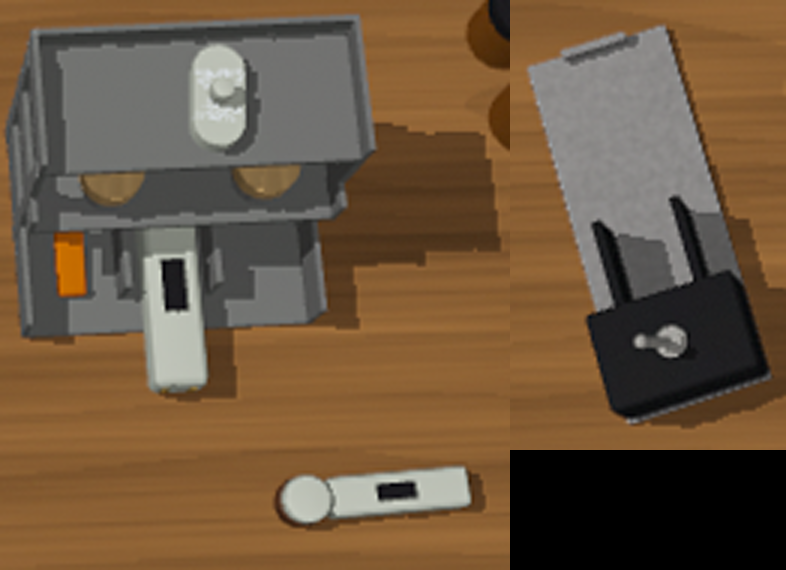

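The crop confirms it: the bay stick has the wide bar and its tail stands out (crop 178,385), while the table stick is much smaller. The bat leans to the dock's +y (crop 640,342; base 675,340). Next, the dock frame from the base plate corners.

```bash
python3 - <<'E'
from h import *
im,c=load('top0')
f=lambda P,ox,oy:[[ox+(x+.5)/3-.5,oy+(y+.5)/3-.5] for x,y in P]
B=onz(c,f([(18,68),(157,27),(260,378),(120,422)],140,150),.006); print(B.round(4).tolist())
for i in range(4): print(np.linalg.norm(B[i]-B[(i+1)%4]).round(4))
# rigid fit: FL,FR,NR,NL
L=np.array([[.112,.055],[.112,-.055],[-.178,-.055],[-.178,.055]])
def fit(L,P):
    lc,pc=L.mean(0),P.mean(0); u,s,v=np.linalg.svd((L-lc).T@(P-pc)); 
    R=(u@v).T; return pc-R@lc, np.arctan2(R[1,0],R[0,0])
t,a=fit(L,B[:,:2]); print('dock',t.round(4),np.degrees(a).round(2))
R=np.array([[np.cos(a),-np.sin(a)],[np.sin(a),np.cos(a)]])
print('resid',((L@R.T+t)-B[:,:2]).round(4).tolist())
piv=np.r_[t+R@[-.14,0],.053]
tip=np.r_[t+R@[-.14,.041*np.sin(.42)],.053+.041*np.cos(.42)]
print('piv',piv.round(4),'tip',tip.round(4),((proj(c,[piv,tip])-[140,150])*3+[510,0]).round(0).tolist())
# tier: bottom floor front corners, z=.006
T=onz(c,f([(25,335),(325,318)],360,120),.006); print('tier front',T.round(4).tolist(), np.linalg.norm(T[0]-T[1]))
H=onz(c,f([(145,255),(202,255),(206,378),(151,382)],360,120),.040); print('hs',H.round(4).tolist())
H=onz(c,f([(152,389),(205,386)],360,120),.006); print('hs bottom tail',H.round(4).tolist())
s=env.get_state();print(get_calibration('wrist')['world_from_camera'])
E
```

```text
[[0.6816, 0.3533, 0.006], [0.7119, 0.2472, 0.006], [0.4362, 0.1671, 0.006], [0.4065, 0.2697, 0.006]]
0.1104
0.2872
0.1069
0.2875
dock [0.5907 0.2687] 16.49
resid [[0.0009, -0.0001], [0.0018, 0.0005], [-0.0005, -0.0016], [-0.0021, 0.0012]]
piv [0.4565 0.229  0.053 ] tip [0.4517 0.245  0.0904] [[672.0, 342.0], [637.0, 341.0]]
tier front [[0.5279, -0.1524, 0.006], [0.5346, -0.38, 0.006]] 0.22762556345175508
hs [[0.5785, -0.2403, 0.04], [0.5773, -0.2825, 0.04], [0.4847, -0.2788, 0.04], [0.4829, -0.2385, 0.04]]
hs bottom tail [[0.4838, -0.2455, 0.006], [0.485, -0.2854, 0.006]]
[[ 4.26695231e-01 -8.55133977e-01 -2.94409683e-01  3.22145995e-01]
 [-9.04395044e-01 -4.03772076e-01 -1.37977225e-01 -4.83733515e-01]
 [-8.85395332e-04  3.25136882e-01 -9.45666550e-01  3.72910890e-01]
 [ 0.00000000e+00  0.00000000e+00  0.00000000e+00  1.00000000e+00]]
```

The dock fits within 2 mm: (0.591, 0.269), yaw 16.5°. The polisher's tail end is at x≈0.484, y≈-0.26, an overhang of ~47 mm, which is inside the given range. Now moving towards the toggle, with a half turn to keep joint 6 in range.

Emit:
jog_arm(
  motion=[0.92,-0.78,0,0,0,-1,0,0.92,-0.78,0,0,0,-1,0,0.92,-0.78,0,0,0,-1,0,0.92,-0.78,0,0,0,-1,0,0.92,-0.78,0,0,0,-1,0,0.92,-0.78,0,0,0,-1,0,0.92,-0.78,0,0,0,-1,0,0.92,-0.78,0,0,0,-1,0,0.92,-0.78,0,0,0,-1,0],
)

```text
clock: 1.23
tcp_pos: [0.3453, -0.2998, 0.2309]
orientation: [-0.0, 0.534, 0.846, 0.0]
wrist_force: [0.2, -0.1, 0.3]
finger_gap: -0.0
grip_force: 0.0
```

```bash
cat >> h.py <<'E'
from scipy.spatial.transform import Rotation as Ro
DT=np.array([.5907,.2687]); DA=np.radians(16.49)
def dock(x,y): return DT+np.array([[np.cos(DA),-np.sin(DA)],[np.sin(DA),np.cos(DA)]])@[x,y]
def go(p,yaw=None,pr=None):
    "shares of full scale from the present pose to world p; yaw (deg) of tool x, tool down"
    s=env.get_state(); q=s['orientation']; R=Ro.from_quat([q[1],q[2],q[3],q[0]]); 
    p0=s['tcp_pos']
    d=R.inv().apply(np.array(p)-p0)/.2
    cy=np.degrees(np.arctan2(*R.as_matrix()[[1,0],0]))
    w=[0,0,0]
    if yaw is not None:
        T=Ro.from_euler('z',yaw,degrees=True)*Ro.from_euler('x',180,degrees=True); w=(R.inv()*T).as_rotvec()/(np.pi/2)
    print('at',p0.round(4),'yaw',cy.round(2),'F',s['wrist_force'].round(1),'gap',round(s['finger_gap'],4),'t',round(s['clock'],2),'| shift',d.round(3),'turn',np.round(w,3))
E
python3 - <<'E'
from h import *
x,y=dock(-.14,.058); go([x,y,.2],196.5)
E
```

```text
at [ 0.3453 -0.2998  0.2309] yaw 115.51 F [ 0.2 -0.1  0.3] gap -0.0 t 1.23 | shift [2.433 1.686 0.156] turn [ 0.    -0.001 -0.9  ]
```

Emit:
jog_arm(
  motion=[1,0.8,0,0,0,-0.9,0,1,0.8,0,0,0,-0.9,0,1,0.8,0,0,0,-0.9,0,1,0.8,0,0,0,-0.9,0,1,0.8,0,0,0,-0.9,0,1,0.8,0,0,0,-0.9,0,1,0.8,0,0,0,-0.9,0,1,0.8,0,0,0,-0.9,0],
)

```text
clock: 2.22
tcp_pos: [0.4043, -0.0506, 0.2309]
orientation: [-0.0, -0.144, 0.99, 0.0]
wrist_force: [-0.0, 0.9, -0.2]
finger_gap: 0.0
grip_force: 0.0
```

```bash
python3 - <<'E'
from h import *
x,y=dock(-.14,.058); go([x,y,.2],196.5)
E
```

```text
at [ 0.4043 -0.0506  0.2309] yaw -163.43 F [-0.   0.9 -0.2] gap 0.0 t 2.23 | shift [-0.649  1.555  0.155] turn [ 0.    -0.     0.001]
```

Emit:
jog_arm(
  motion=[-0.32,0.78,0.0,0,0,0,0,-0.32,0.78,0.0,0,0,0,0,-0.32,0.78,0.0,0,0,0,0],
)

```text
clock: 2.6
tcp_pos: [0.4219, 0.1187, 0.231]
orientation: [-0.0, -0.142, 0.99, 0.0]
wrist_force: [0.6, -0.6, 0.5]
finger_gap: 0.0
grip_force: 0.0
```

Emit:
jog_arm(
  motion=[-0.325,0.775,0.0,0,0,0,0,-0.325,0.775,0.0,0,0,0,0,-0.325,0.775,0.0,0,0,0,0,-0.325,0.775,0.0,0,0,0,0],
)

```text
clock: 3.1
tcp_pos: [0.4407, 0.2863, 0.2303]
orientation: [-0.001, -0.144, 0.99, -0.0]
wrist_force: [-0.7, -0.3, -0.3]
finger_gap: 0.0002
grip_force: 0.0
```

```bash
python3 - <<'E'
from h import *
x,y=dock(-.14,.058); go([x,y,.068],196.5)
x,y=dock(-.14,.006); go([x,y,.068],196.5)
im,c=snap('wrist','w1')
piv=np.r_[dock(-.14,0),.053]; tip=np.r_[dock(-.14,.0167),.0904]
print(proj(c,[piv,tip]).round())
E
```

```text
at [0.4407 0.2863 0.2303] yaw -163.44 F [-0.7 -0.3 -0.3] gap 0.0002 t 3.1 | shift [ 0.005 -0.007  0.812] turn [ 0.    -0.001  0.001]
at [0.4407 0.2863 0.2303] yaw -163.44 F [-0.7 -0.3 -0.3] gap 0.0002 t 3.1 | shift [ 0.005 -0.267  0.812] turn [ 0.    -0.001  0.001]
[[248. 213.]
 [263. 226.]]
```

View pics/w1.png

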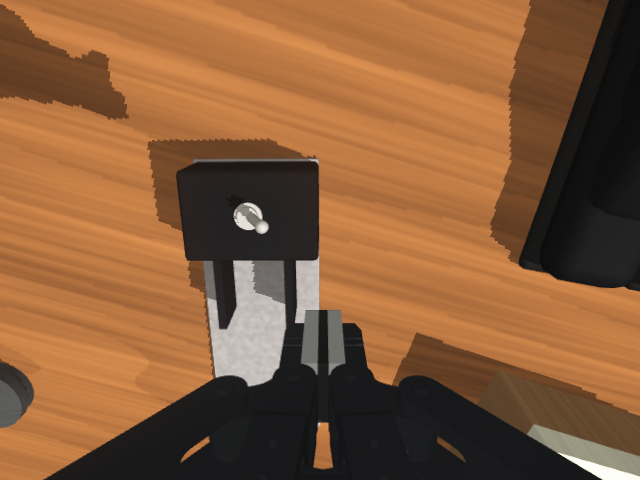

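The wrist picture shows the pivot at (247,214) and the tip at (262,227), within a pixel or two of prediction. Descending beside the tip and sweeping it across.

Emit:
jog_arm(
  motion=[0.005,0,0.3,0,0,0,0,0.005,0,0.6,0,0,0,0,0.005,0,0.8,0,0,0,0,0.005,0,0.81,0,0,0,0,0.005,-0.06,0.81,0,0,0,0,0.005,-0.11,0.81,0,0,0,0,0.005,-0.16,0.81,0,0,0,0,0.005,-0.21,0.81,0,0,0,0,0.005,-0.25,0.81,0,0,0,0,0.005,-0.27,0.81,0,0,0,0,0.005,-0.28,0.81,0,0,0,0,0.005,-0.28,0.81,0,0,0,0],
)

```text
clock: 4.65
tcp_pos: [0.4551, 0.2333, 0.0698]
orientation: [-0.0, -0.143, 0.99, 0.004]
wrist_force: [-4.3, 14.1, 2.7]
finger_gap: -0.0003
grip_force: 7.4
```

Emit:
jog_arm(
  motion=[0,0.2,0,0,0,0,0,0,0.2,0,0,0,0,0,0,0.2,-0.35,0,0,0,0.5,0,0.2,-0.7,0,0,0,0.7,0,0.2,-0.8,0,0,0,0.7,0,0.2,-0.8,0,0,0,0.7],
)

```text
clock: 5.4
tcp_pos: [0.4466, 0.268, 0.2326]
orientation: [0.003, -0.142, 0.99, 0.0]
wrist_force: [0.2, -0.0, -0.4]
finger_gap: 0.0596
grip_force: 0.0
```

```bash
python3 - <<'E'
from h import *
im,c=snap('wrist','w2')
off=np.r_[dock(-.14,-.0167),.0904]; on=np.r_[dock(-.14,.0167),.0904]
print(proj(c,[off,on]).round())
for p in proj(c,[off,on]):
    x,y=p.round().astype(int); print(im[y-1:y+2,x-1:x+2].mean((0,1)).round())
go([.45,.0,.23],180)
go([.5105,-.26,.15],180)
E
```

```text
[[243. 223.]
 [290. 223.]]
[165. 159. 152.]
[34. 33. 33.]
at [0.4456 0.2677 0.2304] yaw -163.73 F [ 0.2 -0.3 -1.1] gap 0.0597 t 5.45 | shift [ 3.540e-01 -1.291e+00  1.000e-03] turn [0.    0.002 0.181]
at [0.4456 0.2677 0.2304] yaw -163.73 F [ 0.2 -0.3 -1.1] gap 0.0597 t 5.45 | shift [ 0.429 -2.623  0.402] turn [0.    0.002 0.181]
```

The bat reads OFF (bright at the OFF tip pixel, dark at ON). Going to the polisher's tail for a closer look.

Emit:
jog_arm(
  motion=[0.15,-0.9,0.05,0,0,0.18,0.8,0.15,-0.9,0.05,0,0,0.18,0.8,0.15,-0.9,0.05,0,0,0.18,0.8,0.15,-0.9,0.05,0,0,0.18,0.8],
)

```text
clock: 5.95
tcp_pos: [0.4655, 0.0829, 0.2171]
orientation: [-0.002, 0.002, 1.0, -0.001]
wrist_force: [-0.4, 0.2, -0.0]
finger_gap: 0.068
grip_force: 0.0
```

Emit:
jog_arm(
  motion=[-0.1,-0.9,0.05,0,0,0,0.8,-0.1,-0.9,0.05,0,0,0,0.8,-0.1,-0.9,0.05,0,0,0,0.8,-0.1,-0.9,0.05,0,0,0,0.8],
)

```text
clock: 6.45
tcp_pos: [0.4863, -0.0957, 0.2074]
orientation: [-0.001, 0.001, 1.0, 0.0]
wrist_force: [0.2, 0.9, -0.0]
finger_gap: 0.0684
grip_force: 0.0
```

```bash
python3 - <<'E'
from h import *
go([.48,-.26,.2],180)
E
```

```text
at [ 0.4863 -0.0957  0.2074] yaw 179.83 F [ 0.2  0.9 -0. ] gap 0.0684 t 6.45 | shift [ 0.029 -0.822  0.037] turn [ 0.    -0.002 -0.002]
```

Emit:
jog_arm(
  motion=[0.03,-0.82,0.03,0,0,0,0.8,0.03,-0.82,0.03,0,0,0,0.8,0.03,-0.82,0.03,0,0,0,0.8,0.03,-0.82,0.03,0,0,0,0.8],
)

```text
clock: 6.95
tcp_pos: [0.4807, -0.2577, 0.2017]
orientation: [-0.001, 0.0, 1.0, 0.001]
wrist_force: [0.2, 1.1, -0.3]
finger_gap: 0.0682
grip_force: 0.0
```

```bash
python3 - <<'E'
from h import *
go([.5105,-.26,.1],180)
im,c=snap('wrist','w3')
E
```

```text
at [ 0.4807 -0.2577  0.2017] yaw 179.99 F [ 0.2  1.1 -0.3] gap 0.0682 t 6.95 | shift [-0.15  -0.012  0.508] turn [ 0.001 -0.001 -0.   ]
```

View pics/w3.png

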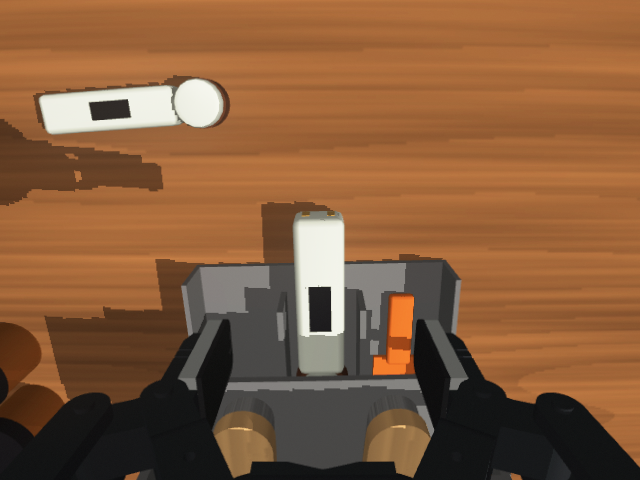

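The wrist view shows the bay polisher centred, tail end at (320,213), edges at columns ~294–344. Measuring its edges and the tier floor's front edge (z = 0.006, row ~262).

```bash
python3 - <<'E'
from h import *
im,c=load('w3')
hsv=cv2.cvtColor(im,cv2.COLOR_RGB2HSV); m=((hsv[...,1]<40)&(hsv[...,2]>190))
L=[];Rr=[]
for r in range(230,330,5):
    k=np.where(m[r,270:370])[0]+270; L.append((k[0]-.5,r));Rr.append((k[-1]+.5,r))
A=onz(c,L,.040);B=onz(c,Rr,.040); M=(A+B)/2
f=np.polyfit(M[:,0],M[:,1],1); print('width',np.linalg.norm((A-B)[:,:2],axis=1).round(4)[::4],'yaw',np.degrees(np.arctan(f[0])).round(2),'y@.5105',np.polyval(f,.5105).round(4))
col=[k for k in range(205,235) if m[k,320]]; print(col[0], onz(c,[(320,col[0]-.5),(320,212)],.038).round(4))
print('floor front',onz(c,[(202,268),(443,261)],.006).round(4), onz(c,[(320,264.5)],.006).round(4))
E
```

```text
width [0.0365 0.0363 0.0361 0.0359 0.0366] yaw 0.92 y@.5105 -0.2599
220 [[ 0.4815 -0.2599  0.038 ]
 [ 0.4756 -0.2599  0.038 ]]
floor front [[ 0.5339 -0.3634  0.006 ]
 [ 0.5276 -0.1533  0.006 ]] [[ 0.5306 -0.2602  0.006 ]]
```

Emit:
jog_arm(
  motion=[-0.137,-0.011,0.1,0,0,-0.01,0.8,-0.137,-0.011,0.4,0,0,-0.01,0.8,-0.137,-0.011,0.65,0,0,-0.01,0.8,-0.137,-0.011,0.85,0,0,-0.01,0.8,-0.137,-0.011,0.963,0,0,-0.01,0.8,-0.137,-0.011,0.963,0,0,-0.01,0.8,-0.137,-0.011,0.963,0,0,-0.01,0.3,-0.137,-0.011,0.963,0,0,-0.01,0.3,-0.137,-0.011,0.963,0,0,-0.01,0.3,-0.137,-0.011,0.963,0,0,-0.01,0.3,-0.137,-0.011,0.963,0,0,-0.01,0.3],
  newtons=45,
)

```text
clock: 8.38
tcp_pos: [0.5096, -0.2593, 0.0124]
orientation: [0.001, -0.009, 1.0, -0.0]
wrist_force: [-0.5, 2.9, 5.8]
finger_gap: 0.0391
grip_force: 46.9
```

The grip measures 39 mm, about the 40 mm handle width. Drawing it straight out.

Emit:
jog_arm(
  motion=[0.05,0,-0.005,0,0,0,0.3,0.15,0,-0.01,0,0,0,0.3,0.25,0,-0.01,0,0,0,0.3,0.35,0,-0.01,0,0,0,0.3,0.45,0,-0.01,0,0,0,0.3,0.55,0,-0.01,0,0,0,0.3,0.65,0,-0.01,0,0,0,0.3,0.74,0,-0.01,0,0,0,0.3,0.82,0,-0.01,0,0,0,0.3,0.86,0,-0.01,0,0,0,0.3,0.86,0,-0.05,0,0,0,0.3,0.86,0,-0.1,0,0,0,0.3],
  newtons=60,
)

```text
clock: 9.88
tcp_pos: [0.337, -0.2626, 0.0314]
orientation: [0.0, -0.009, 1.0, -0.0]
wrist_force: [0.6, 0.3, -1.6]
finger_gap: 0.0389
grip_force: 60.3
```

```bash
python3 - <<'E'
from h import *
go([.40,-.05,.035],180)
im,c=snap('side','s1')
E
```

```text
at [ 0.337  -0.2626  0.0314] yaw -178.98 F [ 0.6  0.3 -1.6] gap 0.0389 t 9.88 | shift [-0.334  1.057 -0.018] turn [-0.     0.     0.011]
```

View pics/s1.png

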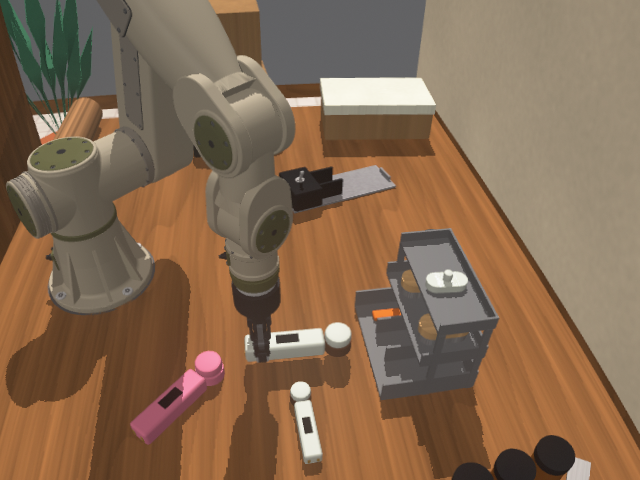

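The side view shows the polisher clear of the tier, held by its tail at (260,345) with the head at (338,330). Carrying it to the open middle and laying it down.

Emit:
jog_arm(
  motion=[0,0.04,-0.06,0,0,0,0.3,-0.05,0.2,-0.08,0,0,0,0.3,-0.12,0.4,-0.08,0,0,0,0.3,-0.2,0.6,-0.08,0,0,0,0.3,-0.27,0.8,-0.08,0,0,0,0.3,-0.31,0.95,-0.08,0,0,0,0.3,-0.31,1,-0.08,0,0,0,0.3,-0.31,1,-0.02,0,0,0,0.3,-0.31,1,0.05,0,0,0,0.3,-0.31,1,0.09,0,0,0,0.3,-0.31,1,0.115,0,0,0,0.3,-0.31,1,0.12,0,0,0,0.3],
)

```text
clock: 11.42
tcp_pos: [0.3944, -0.0614, 0.0066]
orientation: [-0.0, -0.008, 1.0, 0.0]
wrist_force: [-4.4, 0.7, 5.6]
finger_gap: 0.0391
grip_force: 71.1
```

Emit:
jog_arm(
  motion=[0,0,-0.005,0,0,0,0.8,0,0,-0.005,0,0,0,0.8,0,0,-0.005,0,0,0,0.8,0,0,-0.005,0,0,0,0.8,0,0,-0.3,0,0,0,0.8,0,0,-0.6,0,0,0,0.8,0,0,-0.9,0,0,0,0.8,0,0,-1,0,0,0,0.8,0,0,-1,0,0,0,0.8],
)

```text
clock: 12.55
tcp_pos: [0.3961, -0.0615, 0.2082]
orientation: [0.002, -0.009, 1.0, -0.001]
wrist_force: [0.5, 0.8, -0.6]
finger_gap: 0.0686
grip_force: 0.0
```

```bash
python3 - <<'E'
from h import *
go([.468,-.06,.1],180)
im,c=snap('wrist','w4')
E
```

```text
at [ 0.3961 -0.0615  0.2082] yaw -178.98 F [ 0.5  0.8 -0.6] gap 0.0686 t 12.55 | shift [-0.357  0.002  0.543] turn [-0.001  0.002  0.011]
```

View pics/w4.png

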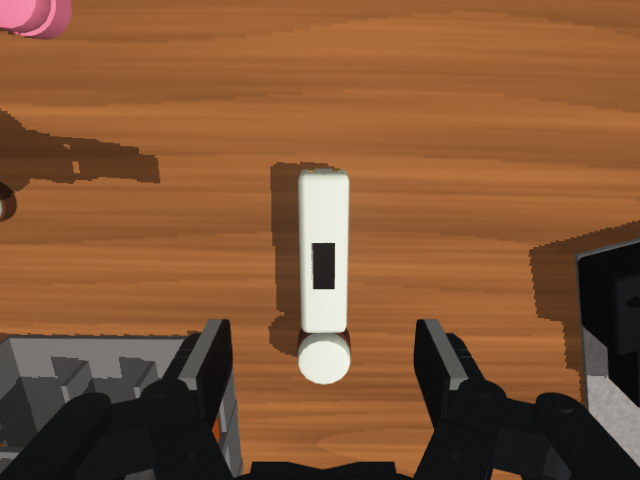

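The polisher lies flat: tail end at (324,173), handle edges at columns ~300–348, head centre (324,358). Measuring it.

```bash
python3 - <<'E'
from h import *
im,c=load('w4')
hsv=cv2.cvtColor(im,cv2.COLOR_RGB2HSV); m=((hsv[...,1]<40)&(hsv[...,2]>190))
L=[];Rr=[]
for r in range(185,325,5):
    k=np.where(m[r,280:370])[0]+280; L.append((k[0]-.5,r));Rr.append((k[-1]+.5,r))
A=onz(c,L,.034);B=onz(c,Rr,.034); M=(A+B)/2
f=np.polyfit(M[:,0],M[:,1],1); print('width',np.linalg.norm((A-B)[:,:2],axis=1).round(4)[::6],'yaw',np.degrees(np.arctan(f[0])).round(2))
col=np.where(m[160:345,318])[0]+160; print(col[0],col[-1])
print('tail',onz(c,[(324,col[0]-.5),(324,331)],.034).round(4))
xs,ys=np.where(m[335:390,290:360])[::-1]
e=cv2.minEnclosingCircle(np.c_[xs+290,ys+335].astype(np.float32)); print(e)
h=onz(c,[e[0]],.040)[0]; print('head',h.round(4),'y@h',np.polyval(f,h[0]))
nx=h[0]-.070; ny=np.polyval(f,nx); print('neck via head',nx.round(4),ny.round(4))
go([nx,ny,.15],180+np.degrees(np.arctan(f[0])))
E
```

```text
width [0.0359 0.0352 0.036  0.0353 0.0363] yaw 1.11
175 344
tail [[ 0.3655 -0.0617  0.034 ]
 [ 0.5006 -0.0593  0.034 ]]
((324.0, 360.0), 25.710020065307617)
head [ 0.5259 -0.0588  0.04  ] y@h -0.05786888033828276
neck via head 0.4559 -0.0592
at [ 0.3952 -0.0612  0.2067] yaw -178.98 F [-0.4 -0.3 -0. ] gap 0.0686 t 12.6 | shift [-0.304  0.005  0.284] turn [-0.     0.001 -0.001]
```

Neck at about (0.457, -0.059), yaw 1.1°. The estimates from tail, step and head agree within 3 mm. Grasping at the neck.

Emit:
jog_arm(
  motion=[-0.31,0.005,0.1,0,0,0,0.8,-0.31,0.005,0.4,0,0,0,0.8,-0.31,0.005,0.65,0,0,0,0.8,-0.31,0.005,0.85,0,0,0,0.8,-0.31,0.005,0.95,0,0,0,0.8,-0.31,0.005,1,0,0,0,0.8,-0.31,0.005,1,0,0,0,0.8,-0.31,0.005,1,0,0,0,0.3,-0.31,0.005,1,0,0,0,0.3,-0.31,0.005,1,0,0,0,0.3,-0.31,0.005,1,0,0,0,0.3,-0.31,0.005,1,0,0,0,0.3],
  newtons=60,
)

```text
clock: 14.1
tcp_pos: [0.4579, -0.0594, 0.0078]
orientation: [0.001, -0.009, 1.0, -0.0]
wrist_force: [-0.9, 0.8, 6.6]
finger_gap: 0.0391
grip_force: 61.7
```

Emit:
jog_arm(
  motion=[0,0,-0.1,0,0,0,0.3,0,0,-0.3,0,0,0,0.3,0,0,-0.5,0,0,0,0.3,0,0,-0.6,0,0,0,0.3,0,0,-0.6,0,0,0,0.3],
)

```text
clock: 14.72
tcp_pos: [0.4581, -0.0594, 0.1282]
orientation: [0.002, -0.009, 1.0, -0.001]
wrist_force: [-0.3, 0.1, -1.8]
finger_gap: 0.0389
grip_force: 60.9
```

```bash
python3 - <<'E'
from h import *
x,y=DT; go([x,y,.13],180+16.49)
E
```

```text
at [ 0.4581 -0.0594  0.1282] yaw -178.99 F [-0.3  0.1 -1.8] gap 0.0389 t 14.72 | shift [-0.692  1.628 -0.009] turn [-0.001  0.002 -0.172]
```

Emit:
jog_arm(
  motion=[-0.07,0.15,0,0,0,-0.03,0.3,-0.14,0.32,0,0,0,-0.07,0.3,-0.22,0.5,0,0,0,-0.1,0.3,-0.3,0.68,0,0,0,-0.13,0.3,-0.36,0.84,0,0,0,-0.17,0.3,-0.42,0.96,0,0,0,-0.17,0.3,-0.44,1,0,0,0,-0.172,0.3,-0.44,1,0,0,0,-0.172,0.3],
)

```text
clock: 15.72
tcp_pos: [0.5406, 0.1425, 0.1254]
orientation: [-0.001, -0.144, 0.99, -0.0]
wrist_force: [-0.4, 0.2, -2.7]
finger_gap: 0.0391
grip_force: 61.0
```

```bash
python3 - <<'E'
from h import *
x,y=DT; go([x,y,.1],180+16.49)
E
```

```text
at [0.5406 0.1425 0.1254] yaw -163.46 F [-0.4  0.2 -2.7] gap 0.0391 t 15.72 | shift [-0.42   0.533  0.126] turn [-0.    -0.001  0.001]
```

Emit:
jog_arm(
  motion=[-0.1,0.12,0,0,0,0,0.3,-0.2,0.26,0,0,0,0,0.3,-0.32,0.4,0,0,0,0,0.3,-0.39,0.5,0,0,0,0,0.3,-0.42,0.533,0,0,0,0,0.3,-0.42,0.533,0.05,0,0,0,0.3,-0.42,0.533,0.1,0,0,0,0.3,-0.42,0.533,0.1,0,0,0,0.3],
)

```text
clock: 16.73
tcp_pos: [0.5903, 0.2672, 0.105]
orientation: [-0.002, -0.143, 0.99, -0.0]
wrist_force: [-0.4, -0.5, -1.3]
finger_gap: 0.039
grip_force: 61.0
```

```bash
python3 - <<'E'
from h import *
x,y=DT; go([x,y,.014],180+16.49)
im,c=snap('wrist','w5')
b=cv2.resize(im[40:340,130:530],(800,600)); cv2.imwrite('pics/w5c.png',b[:,:,::-1])
E
```

```text
at [0.5903 0.2672 0.105 ] yaw -163.57 F [-0.4 -0.5 -1.3] gap 0.039 t 16.73 | shift [-0.006  0.007  0.455] turn [-0.    -0.002 -0.001]
```

View pics/w5c.png

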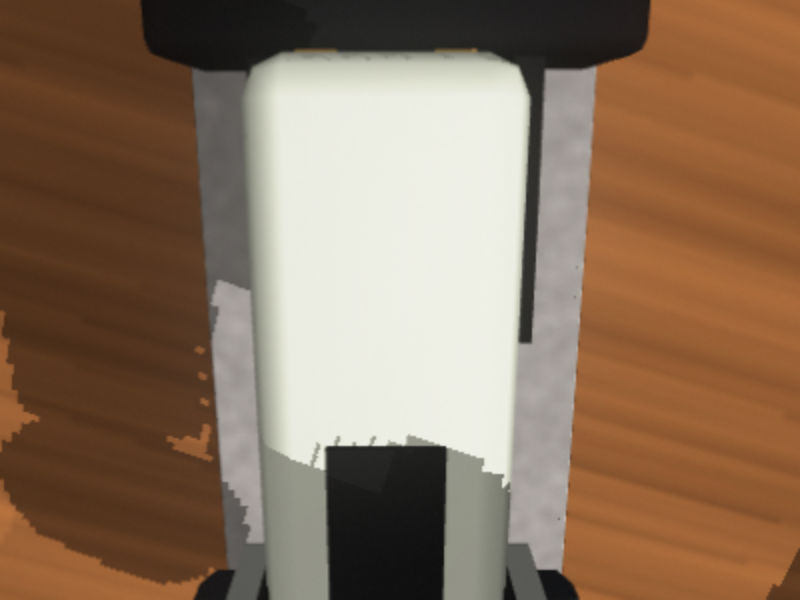

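In the crop the plate edges sit at columns 195–593 (row 100) and 213–575 (row 340), and the polisher covers the cheeks' space. Computing the residual offset between polisher and dock axis.

```bash
python3 - <<'E'
from h import *
im,c=load('w5')
f=lambda P:[[130+(x+.5)/2-.5,40+(y+.5)/2-.5] for x,y in P]
R=np.array([[np.cos(DA),-np.sin(DA)],[np.sin(DA),np.cos(DA)]])
D=lambda p:((p[:,:2]-DT)@R).round(4).tolist()
print('plate',D(onz(c,f([(195,100),(593,100),(213,340),(575,340)]),.006)))
print('cheek inner top?',D(onz(c,f([(531,343),(519,343)]),.05)))
print('pol edges',D(onz(c,f([(245,100),(529,100),(256,340),(518,340)]),.114)), 'at mid height')
print('pol tail',D(onz(c,f([(385,52)]),.114)),D(onz(c,f([(385,92)]),.131)))
print('block edge bottom-inner',D(onz(c,f([(220,70),(570,70)]),.006)),D(onz(c,f([(400,60)]),.055)))
E
```

```text
plate [[-0.0914, -0.0538], [-0.0912, 0.0549], [-0.024, -0.0532], [-0.0239, 0.0544]]
cheek inner top? [[-0.034, 0.0336], [-0.034, 0.0307]]
pol edges [[-0.0878, -0.0228], [-0.0877, 0.0201], [-0.0506, -0.023], [-0.0505, 0.0201]] at mid height
pol tail [[-0.0944, -0.0017]] [[-0.0881, -0.0016]]
block edge bottom-inner [[-0.099, -0.0465], [-0.0989, 0.0481]] [[-0.0977, 0.0014]]
```

Alignment is within 2 mm: shift +2 mm in dock y and +2 mm in dock x, then lower slowly.

Emit:
jog_arm(
  motion=[-0.01,0.01,0,0,0,0,0.3,-0.01,0.01,0,0,0,0,0.3,-0.01,0.01,0.08,0,0,0,0.3,-0.01,0.01,0.16,0,0,0,0.3,-0.01,0.01,0.22,0,0,0,0.3,-0.01,0.01,0.28,0,0,0,0.3,-0.01,0.01,0.34,0,0,0,0.3,-0.01,0.01,0.39,0,0,0,0.3,-0.01,0.01,0.42,0,0,0,0.3,-0.01,0.01,0.435,0,0,0,0.3,-0.01,0.01,0.435,0,0,0,0.3],
)

```text
clock: 18.15
tcp_pos: [0.5931, 0.271, 0.0197]
orientation: [0.0, -0.143, 0.99, -0.0]
wrist_force: [0.5, 0.1, -1.8]
finger_gap: 0.0388
grip_force: 61.0
```

Emit:
jog_arm(
  motion=[0,0,0.01,0,0,0,0.3,0,0,0.02,0,0,0,0.3,0,0,0.027,0,0,0,0.3,0,0,0.032,0,0,0,0.3,0,0,0.032,0,0,0,0.3],
)

```text
clock: 18.77
tcp_pos: [0.593, 0.271, 0.0139]
orientation: [0.0, -0.143, 0.99, -0.0]
wrist_force: [-2.3, -0.3, 4.3]
finger_gap: 0.039
grip_force: 61.5
```

Contact at the expected height (0.0139). Releasing and lifting.

Emit:
jog_arm(
  motion=[0,0,0,0,0,0,0.7,0,0,0,0,0,0,0.7,0,0,0,0,0,0,0.7,0,0,0,0,0,0,0.7,0,0,-0.2,0,0,0,0.7,0,0,-0.5,0,0,0,0.7,0,0,-0.8,0,0,0,0.7,0,0,-0.95,0,0,0,0.5,0,0,-0.95,0,0,0,0],
)

```text
clock: 19.9
tcp_pos: [0.5948, 0.2716, 0.2068]
orientation: [0.003, -0.143, 0.99, 0.0]
wrist_force: [-0.4, -0.7, -0.7]
finger_gap: 0.0257
grip_force: 0.0
```

```bash
python3 - <<'E'
from h import *
x,y=dock(-.14,-.058); go([x,y,.205],196.5)
im,c=snap('wrist','w6')
R=np.array([[np.cos(DA),-np.sin(DA)],[np.sin(DA),np.cos(DA)]])
hsv=cv2.cvtColor(im,cv2.COLOR_RGB2HSV); m=((hsv[...,1]<40)&(hsv[...,2]>200)).astype(np.uint8)
n,l,s,ce=cv2.connectedComponentsWithStats(m); i=1+np.argmax(s[1:,4]); print(s[i])
b=cv2.boxPoints(cv2.minAreaRect(np.argwhere(l==i)[:,::-1].astype(np.float32))); print(((onz(c,b,.040)[:,:2]-DT)@R).round(4).tolist())
cv2.imwrite('pics/w6.png',im[:,:,::-1])
E
```

```text
at [0.5948 0.2716 0.2068] yaw -163.5 F [-0.4 -0.7 -0.7] gap 0.0257 t 19.9 | shift [ 0.724 -0.298  0.004] turn [ 0.     0.004 -0.   ]
[ 299   87   50  181 7058]
[[-0.0879, -0.0154], [-0.0883, 0.018], [0.0468, 0.0226], [0.0474, -0.0157]]
```

View pics/w6.png

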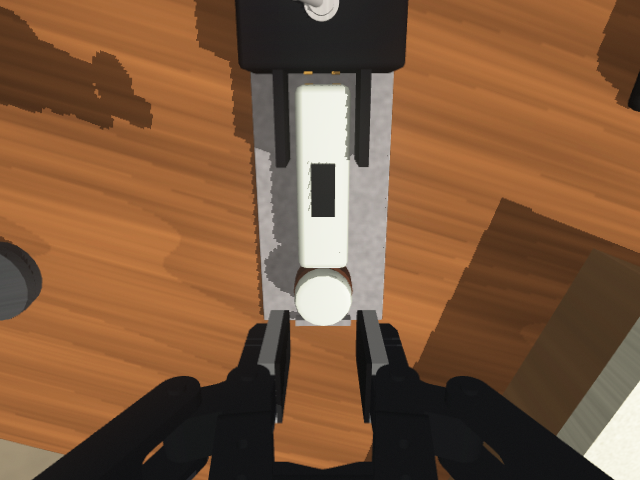

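The polisher lies flat in the dock: handle between the cheeks (columns 297–348), head at (323,297) inside the lip. Now flipping the toggle on from the -y side.

Emit:
jog_arm(
  motion=[0.2,-0.1,0,0,0,0,0,0.45,-0.2,0,0,0,0,0,0.65,-0.3,0,0,0,0,0,0.724,-0.3,0,0,0,0,0,0.724,-0.3,0,0,0,0,0,0.724,-0.3,0,0,0,0,0],
)

```text
clock: 20.7
tcp_pos: [0.4721, 0.173, 0.2028]
orientation: [0.0, -0.144, 0.99, 0.0]
wrist_force: [-0.0, -0.6, -0.1]
finger_gap: -0.0001
grip_force: 0.0
```

```bash
python3 - <<'E'
from h import *
x,y=dock(-.14,-.058); go([x,y,.068],196.5)
x,y=dock(-.14,-.006); go([x,y,.068],196.5)
E
```

```text
at [0.4721 0.173  0.2028] yaw -163.48 F [-0.  -0.6 -0.1] gap -0.0001 t 20.7 | shift [-0.004  0.001  0.674] turn [0. 0. 0.]
at [0.4721 0.173  0.2028] yaw -163.48 F [-0.  -0.6 -0.1] gap -0.0001 t 20.7 | shift [-0.004  0.261  0.674] turn [0. 0. 0.]
```

Emit:
jog_arm(
  motion=[0,0,0.25,0,0,0,0,0,0,0.5,0,0,0,0,0,0,0.66,0,0,0,0,0,0,0.67,0,0,0,0,0,0.06,0.67,0,0,0,0,0,0.11,0.67,0,0,0,0,0,0.16,0.67,0,0,0,0,0,0.21,0.67,0,0,0,0,0,0.24,0.67,0,0,0,0,0,0.26,0.67,0,0,0,0,0,0.265,0.67,0,0,0,0,0,0.265,0.67,0,0,0,0],
)

```text
clock: 22.2
tcp_pos: [0.456, 0.2232, 0.0691]
orientation: [-0.0, -0.143, 0.99, -0.0]
wrist_force: [0.5, 0.3, -0.2]
finger_gap: -0.0001
grip_force: 0.0
```

Emit:
jog_arm(
  motion=[0,-0.2,0,0,0,0,0,0,-0.2,0,0,0,0,0,0,-0.2,-0.35,0,0,0,0,0,-0.2,-0.7,0,0,0,0,0,-0.7,-0.9,0,0,0,0,0,-1,-0.9,0,0,0,0,0,-1,-0.9,0,0,0,0,0,-1,-0.9,0,0,0,0],
)

```text
clock: 23.2
tcp_pos: [0.5142, 0.0291, 0.25]
orientation: [0.001, -0.141, 0.99, -0.0]
wrist_force: [-0.4, 0.2, -0.1]
finger_gap: 0.0002
grip_force: 0.0
```

```bash
python3 - <<'E'
from h import *
im,c=snap('top','t9')
a=cv2.resize(im[120:320,130:330],(600,600),interpolation=cv2.INTER_CUBIC); cv2.imwrite('pics/t9c.png',a[:,:,::-1])
print(((proj(c,[np.r_[dock(-.14,y),.0904] for y in (-.0167,.0167)])-[130,120])*3).round())
E
```

```text
[[204. 416.]
 [157. 431.]]
```

View pics/t9c.png

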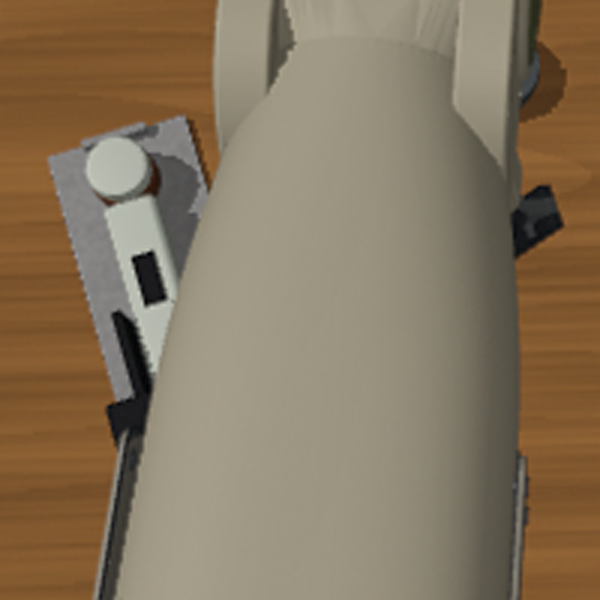

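The arm hides the bat from the top camera; the polisher is seen lying docked (crop 150,270). Moving clear and checking the bat numerically against the first picture.

Emit:
jog_arm(
  motion=[0.2,-0.9,0,0,0,0,0,0.2,-0.9,0,0,0,0,0,0.2,-0.9,0,0,0,0,0,0.2,-0.9,0,0,0,0,0,0.2,-0.9,0,0,0,0,0],
)

```text
clock: 23.88
tcp_pos: [0.5253, -0.1511, 0.2487]
orientation: [-0.001, -0.144, 0.99, 0.001]
wrist_force: [-0.6, 1.4, -1.0]
finger_gap: -0.0001
grip_force: 0.0
```

```bash
python3 - <<'E'
from h import *
P=[np.r_[dock(-.14,y),.0904] for y in (-.0167,.0167)]
for f,n in (('top0',0),('t10','top'),('side0',0),('s1',0),('s10','side')):
    im,c=snap(n,f) if n else load(f)
    for nm,p in zip(('off','on'),proj(c,P)):
        x,y=p.round().astype(int); print(f,nm,im[y-2:y+3,x-2:x+3].max((0,1)),end=' ')
    print()
g=lambda f:cv2.cvtColor(load(f)[0].astype(np.uint8),cv2.COLOR_RGB2GRAY).astype(int)[155:205,265:345]
print('side vs start',abs(g('s10')-g('side0')).mean(),'vs off',abs(g('s10')-g('s1')).mean())
a,b=[cv2.cvtColor(load(f)[0],cv2.COLOR_RGB2GRAY).astype(int)[245:295,165:230] for f in('top0','t10')]; print('top block diff vs start',abs(a-b).mean())
s=env.get_state();print(s['wrist_force'].round(1),s['clock'])
E
```

```text
top0 off [161 161 155] top0 on [177 175 170] 
t10 off [150 150 144] t10 on [165 163 159] 
side0 off [106 100  96] side0 on [185 160 150] 
s1 off [163 157 152] s1 on [171 113  68] 
s10 off [105  99  95] s10 on [183 159 149] 
side vs start 9.7875 vs off 18.29525
top block diff vs start 5.193538461538462
[-0.5  0.1  0. ] 23.975
```

The side pixels at both tip positions match the start (ON) and differ from the OFF picture, so the toggle is on. Handing in.

```bash
python3 -c "
from h import *
print(env.hand_in())"
```

```text
the job is handed in; nothing more can be done
None
```

The job is handed in at about 24 s: the toggle was switched off, the polisher drawn out by its tail, laid on the table, regripped by the neck and set flat in the dock with its tail between the cheeks, then the toggle was switched on (confirmed by side-camera pixels, as the viewed top picture was blocked by the arm).

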